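# Set the filter wheel of a bench photometer to the orange filter

### The job

Fold the photometer's front flap right down, push the pegs of the filter wheel round until the orange filter sector fills the window in the roof, then push the flap back up until it is fully shut. Leave the sample cups and the brush where they are.

Things in the scene. Friction and masses are not known exactly. Their poses are not given: they have to be found in the camera images.
- photometer: Black bench photometer, fixed, 250 mm wide (y), 240 deep (x), 100 high. Origin: centre of its underside, on the wheel's vertical axis; x points from its front (flap, robot side) to its back, z up. A flat roof (95 to 100 mm high) covers the wheel from x = -55 mm to the back; in front of that, and between y = -113 and 113 mm, the wheel is bare from above once the flap is down.
- window (a point): Centre of the window in the roof, level with the roof's top: a hole 28 mm (photometer x) by 32 mm (y) with a white rim, at photometer x = 54 mm, y = 0, z = 100 mm.
- axle (a point): Centre of the filter wheel on its vertical axis, 68 mm above the table, level with the top of the peg ring. The wheel turns either way as far as you like, stiffly (about 2 N at the pegs), and stays where it is left.
- mark (a point): Middle of the orange sector, on its upper face (88.5 mm high), 54 mm from the wheel's axis. The wheel is a drum 140 mm across, its flat top in six 60-degree sectors; from above, counter-clockwise: orange, white, blue, light grey, green, dark grey. Right when this point is straight below the window's centre; it fills the window within 8 degrees either way. Often hidden under the roof at first.
- peg (a point): Middle (76 mm high) of one of eight like steel pegs, 10 mm thick, 68 to 85 mm high, every 45 degrees on a 90 mm radius circle about the axle, on an aluminium ring (200 mm across, top 68 mm high) around the drum. They pass under the roof. The ring has 0.24 rad of loose play in all: it moves alone, easily, until the play is taken up, then takes the drum along.
- flap (a joint): Angle of the flap, rad: 0 = shut, 1.57 = folded right down, its top swinging to the photometer's -x about its lower edge. Stiff hinge: it stays at any angle; about 3 to 5 N at the tab moves it. The flap is an L, 200 mm wide: an upright front panel 8 mm thick and a 6 mm thick top (see flap_top).
- flap_hinge (a point): Middle of the flap's hinge axis, 30 mm above the table, at photometer x = -125 mm, y = 0; the axis runs along photometer y. The front panel stands on it, 72 mm high; folded down the panel lies level at this height.
- flap_top (a point): Middle of the flap's outer top face. Shut: level, 102 mm high, from 4 mm in front of the hinge to 68 mm behind it, covering the wheel up to the roof; this point is 32 mm behind and 72 mm above the hinge. Folded down: the top stands as a wall 98 mm high, this face looking to the photometer's -x, 72 mm in front of the hinge, and a push on it towards +x raises the flap.
- tab (a point): Centre of the flap's yellow tab, a plate 70 mm wide (along y), 8 mm thick, standing 23 mm up from the flap's top when shut (102 to 125 mm high); then this point is 10 mm behind the hinge (towards the back) and 83 mm above it. Folded down, the tab points level to the photometer's -x, 40 mm above the table.
- cup_a: Small white sample cup, loose, 34 mm across, 45 mm high, on the table beside the flap, left. Origin: centre of its underside. Not to be moved.
- cup_b: The same, on the table beside the flap, right. Not to be moved.
- cup_c: The same with a blue cap, standing on the photometer's roof beside the window. Not to be moved.
- brush: Small brush lying loose on the table beside the photometer. Not to be moved.

How it is judged:
On the way, in this order (a step that is already met when the one before it is completed fails the run):
1. the flap is folded down (value of joint flap above 1.4 rad), for 0.2 s.
2. with the flap down, the orange sector is turned into the window and rests there (horizontal distance between mark and window below 0.0075 m and value of joint flap above 1 rad), for 0.3 s.
At the end, for the whole second after the job is handed in: The flap is shut (within 0.05 rad) and the middle of the orange sector lies within 7.5 mm, horizontally, of the window's centre (horizontal distance between mark and window below 0.0075 m and value of joint flap below 0.05 rad); the robot touches nothing.
It fails at once if a sample cup or the brush is moved by more than 15 mm (distance of any of cup_a, cup_b, cup_c, brush from where it was at the start of the episode above 0.015 m).
It fails at once if a sample cup is tipped over (angle between any of cup_a, cup_b, cup_c's own z axis and vertical above 0.5 rad).
It also fails if it takes over 72 s, if anything falls off the work surface, if the arm or the gripper's body presses on something with over 40 N, if the wrist force passes 120 N, or if a joint passes its speed limit or range.

### The arm

A 7-joint arm with a two-finger parallel gripper is mounted at the origin on the work surface. World frame = base frame: x ahead of the robot, y to its left, z up, the work surface at z = 0. Lengths are in m, angles in rad, forces in N, time in s.
With the tool pointing down it reaches from about 0.35 to 0.9 m from the base axis. Payload 19.9 kg.
Tool frame: the origin (TCP) lies between the finger pads; the fingertips stand 19 mm ahead of it and the grasp point (between the pads) is the TCP; z points along the fingers, y is the line along which they close (so a half turn about z gives the same grasp; the last joint's range is limited). The gripper opens to 94 mm and grips with 3 to 60 N. Pads are 16 mm wide; open, the fingers measure 119 mm over their backs; the gripper's body (75 mm by 177 mm) begins 78 mm behind the grasp point.
Start: joints at [-1.258, 0.417, -0.01, 1.614, 0.005, 1.111, -0.053], TCP at [0.217, 0.586, 0.224] pointing down, gripper open.
Joint ranges: [-2.81, 2.81], [-0.39, 2.02], [-1.27, 1.25], [0.06, 2.57], [-1.19, 4.33], [0.19, 2], [-2.82, 2.82]. Speed limits (rad/s): [1.89, 1.89, 2.39, 2.39, 3.01, 3.01, 3.01].

### API

Orientations are given as a 3x3 rotation matrix whose columns are the frame's x, y, z axes.
In Python, from rig import robot gives the robot as it stands. Calls block until the motion is done:
- robot.move_ptp(position, orientation): joint-space move of the TCP to a pose.
- robot.move_linear(position, velocity=0.15, frame=None, threshold=None): straight line of the TCP; frame=None keeps the orientation; velocity is the mean speed in m/s. With threshold (N) it stops when the force on the tool has changed by that much, and returns True; else False.
- robot.goto_joints(angles): joint-space move.
- robot.gripper_to(opening): finger opening in m; the grip force is fixed at half the most; returns when the fingers have stopped.
- robot.pause(seconds).
- robot.ik(position, orientation): joint angles nearest the present ones, or None.
- robot.get_state(): the state.
- robot.grab_frame(name): name is "scene" or "top" or "wrist"; returns the picture (400x640x3 uint8, red, green, blue); there is no depth.
- robot.camera_info(name): a dict with "fx", "fy", "cx", "cy" (pixels), "rvec" (rotation vector, rad) and "tvec" (3), from world to camera coordinates, as OpenCV has them. Camera axes: x right, y down, z forward; pixel columns grow to the right and rows downward; lengths in m; the calibration is good to about 2 mm. A picture is of the moment at which its call begins: read the wrist's pose just before it. camera_info takes no time and is no camera call; for the wrist camera it gives the pose at the moment of the call.
A pose or a line that the arm cannot do raises robot.PlanningError and nothing moves.
- robot.sign_off(): hands the job in; it is judged then, once.
The state is a dict: "time": time; "qpos": joint angles; "joint_vel": joint speeds; "effort": joint torques, N m; "ee_pos": TCP position; "tool_rot": TCP orientation; "force": force on the tool from outside, world axes, zero at the start; "moment": the same for the moment, N m; "opening": finger opening in m; "grasp_force": force on a finger pad.
Only numpy, scipy, OpenCV 4.12 (cv2) and the standard library are available. Lean on these libraries where they do the work, as an engineer would, in place of code of your own. Each camera call takes 0.05 s, during which the arm holds its last target. There are 200 camera calls.

## Working session

There is one attempt and no reset: what is moved stays moved. The work goes in short steps, each a Python script; the robot and the scene stay as the last script left them, time stands still between calls to the robot, and variables do not carry over. Pictures are saved under pics/ and viewed, at most 10 in all, crops included, and the job is handed in when it is done.

```bash
mkdir -p pics; ls; cat > h.py <<'E'
import numpy as np, cv2
from rig import robot
def grab(n,f):
    im=robot.grab_frame(n); cv2.imwrite('pics/'+f,cv2.cvtColor(im,cv2.COLOR_RGB2BGR)); return im
def ray(n,u,v,z,ci=None):
    c=ci or robot.camera_info(n); R=cv2.Rodrigues(np.array(c['rvec'],float))[0]; t=np.array(c['tvec'],float).ravel()
    o=-R.T@t; d=R.T@np.array([(u-c['cx'])/c['fx'],(v-c['cy'])/c['fy'],1]); return o+d*(z-o[2])/d[2]
def proj(n,P,ci=None):
    c=ci or robot.camera_info(n); K=np.array([[c['fx'],0,c['cx']],[0,c['fy'],c['cy']],[0,0,1]])
    return cv2.projectPoints(np.array(P,float).reshape(-1,3),np.array(c['rvec'],float),np.array(c['tvec'],float),K,None)[0].reshape(-1,2)
E
python3 - <<'E'
from h import *
for n in('scene','top'): grab(n,n+'0.png'); print(robot.camera_info(n))
print(robot.get_state())
E
```

```text
pics
{'fx': 386.659801427783, 'fy': 386.659801427783, 'cx': 313.5188004417783, 'cy': 199.39998771475965, 'rvec': array([ 2.10272668,  1.21221521, -0.48694988]), 'tvec': array([-0.35416208, -0.33074649,  1.24479922])}
{'fx': 388.382962813871, 'fy': 388.382962813871, 'cx': 322.1807138814076, 'cy': 205.6983587171999, 'rvec': array([ 2.1490884 , -2.12440874,  0.17058734]), 'tvec': array([0.04827532, 0.63463702, 0.75619164])}
{'time': 0.1, 'qpos': array([-1.25851195,  0.41790964, -0.01031597,  1.61407686,  0.00469198,
        1.11066741, -0.05301141]), 'joint_vel': array([-4.29013200e-04, -9.98397831e-04, -3.62391223e-04, -2.67528305e-03,
       -1.09516255e-03,  5.56786617e-05, -4.92996162e-04]), 'effort': array([ 2.07980534e-03, -8.52578974e+01,  6.40835334e-01, -4.26694751e+01,
       -4.89040394e-02,  1.63569715e-02,  4.88925832e-05]), 'ee_pos': array([0.21642859, 0.58601935, 0.22390626]), 'tool_rot': array([[-9.38069983e-01,  3.46445699e-01, -2.92801341e-04],
       [ 3.46445815e-01,  9.38069457e-01, -9.95090960e-04],
       [-7.00769878e-05, -1.03490476e-03, -9.99999462e-01]]), 'force': array([-0.46468893, -0.14783905, -0.26944882]), 'moment': array([-0.01132114, -0.03531184, -0.06533444]), 'grasp_force': 0.0, 'opening': 0.09411252605721011}
```

View pics/top0.png

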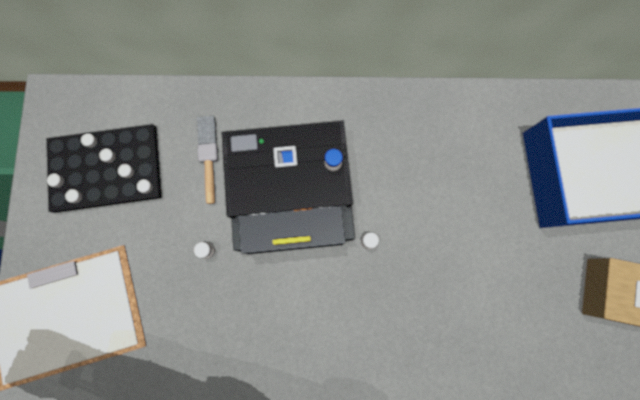

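View pics/scene0.png

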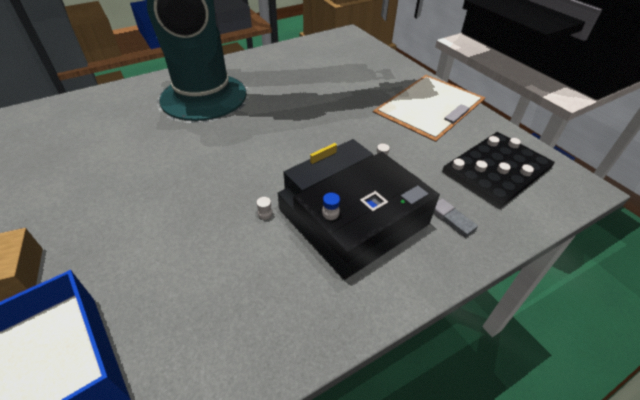

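Top view: window rim at (285,157) showing mostly blue, yellow tab at (291,240), cups at (203,250), (371,240) and (334,160), brush at x≈208. So orange needs about +120° counter-clockwise.

```bash
cat > m.py <<'E'
from h import *
def cen(n,im,roi,lo,hi):
    x0,y0,x1,y1=roi; hsv=cv2.cvtColor(im,cv2.COLOR_RGB2HSV)[y0:y1,x0:x1]
    m=cv2.inRange(hsv,lo,hi); cs=cv2.findContours(m,cv2.RETR_EXTERNAL,cv2.CHAIN_APPROX_NONE)[0]
    c=max(cs,key=cv2.contourArea); r=cv2.minAreaRect(c); return np.array(r[0])+[x0,y0],r[1]
R={}
for n,rw,rt in(('top',(268,142,302,172),(260,225,325,255)),('scene',(355,185,392,215),(300,138,345,168))):
    im=cv2.cvtColor(cv2.imread(f'pics/{n}0.png'),cv2.COLOR_BGR2RGB)
    w,sw=cen(n,im,rw,(0,0,130),(179,60,255)); t,st=cen(n,im,rt,(20,130,90),(35,255,255))
    W=ray(n,*w,.1);T=ray(n,*t,.122 if n=='top' else .1135)
    d=(W-T)[:2]; print(n,w,sw,t,st,W,T,np.linalg.norm(d),np.degrees(np.arctan2(d[1],d[0])))
for n,u,v,z in(('top',203,249,.045),('top',371,239,.045),('top',333,157,.145)): print(ray(n,u,v,z))
E
python3 m.py
```

```text
top [284.84705353 156.01176453] (19.941089630126953, 22.702165603637695) [291.04109764 239.89041233] (5.129554748535156, 36.325618743896484) [0.7255819 0.1310459 0.1      ] [0.55718573 0.11282065 0.122     ] 0.16937954502021174 6.176989353279317
scene [373.75000191 200.24999905] (19.798988342285156, 17.67766761779785) [323.53767014 151.98287678] (8.524341583251953, 28.469642639160156) [0.72242021 0.13067332 0.1       ] [0.55310977 0.1136975  0.1135    ] 0.17015934266766627 5.725595044954145
[0.54193898 0.299857   0.045     ]
[ 0.56650267 -0.04605009  0.045     ]
[0.71140727 0.03617578 0.145     ]
```

```bash
cat >> h.py <<'E'
yaw=np.radians(6.0); px=np.array([np.cos(yaw),np.sin(yaw),0]); py=np.array([-px[1],px[0],0]); Z=np.array([0,0,1.])
O=np.array([.724,.131,0])-.054*px
R0=np.column_stack([-px,py,-Z])
def P(x,y,ztip): return O+px*x+py*y+Z*(ztip+.019)   # TCP for a tip at photometer x,y,z
def H(phi,lx,lz): # hinge-local (x,z) -> photometer x,z
    c,s=np.cos(phi),np.sin(phi); return np.array([-.125+lx*c-lz*s,.03+lx*s+lz*c])
def st(msg=''):
    s=robot.get_state(); d=s['ee_pos']-O; print(msg,'t%.1f'%s['time'],'tip',np.round([d@px,d@py,d[2]-.019],4),'F',np.round(R0[:,:2].T@s['force'],1),round(s['force'][2],1)); return s
E
python3 - <<'E'
from h import *
robot.gripper_to(0); 
robot.move_ptp(P(-.093,0,.145),R0); st('above')
print(robot.move_linear(P(-.093,0,.109),.1,threshold=6)); st('down')
f=robot.camera_info('wrist'); grab('wrist','w1.png'); print(f['fx'])
for k,deg in enumerate(range(0,76,15)):
    ph=np.radians(deg); h=.079+.012*np.sin(ph)
    x,z=H(ph,.014-.002,h); robot.move_linear(P(x+.008,0,z),.1); st(deg)
grab('top','t1.png')
E
```

```text
above t3.7 tip [-0.093  0.001  0.145] F [ 0.3 -0.2] 0.1
False
down t4.2 tip [-9.30e-02  1.00e-04  1.09e-01] F [ 0.  -0.6] -0.1
291.86426657468854
0 t4.5 tip [-1.049e-01  1.000e-04  1.097e-01] F [ 0.  -0.1] -0.5
15 t4.8 tip [-1.264e-01  1.000e-04  1.127e-01] F [-0.5 -0.1] 0.5
30 t5.2 tip [-1.488e-01  1.000e-04  1.097e-01] F [ 0.1 -0.3] 0.1
45 t5.6 tip [-1.701e-01  1.000e-04  1.005e-01] F [-1.4  0.3] 0.9
60 t6.0 tip [-0.1882 -0.      0.0852] F [-0.5  0.1] 1.1
75 t6.4 tip [-0.201  -0.      0.0653] F [0.  0.4] 0.8
```

View pics/w1.png

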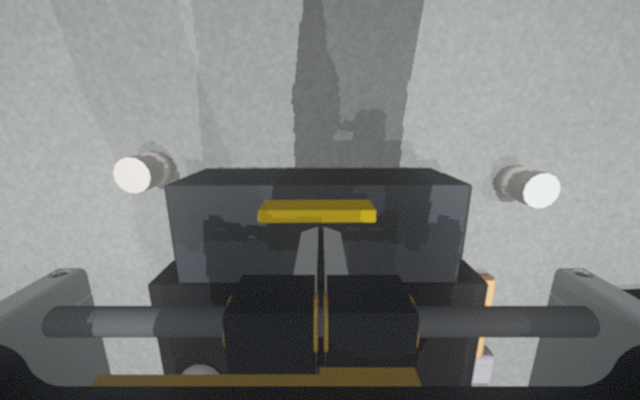

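View pics/t1.png

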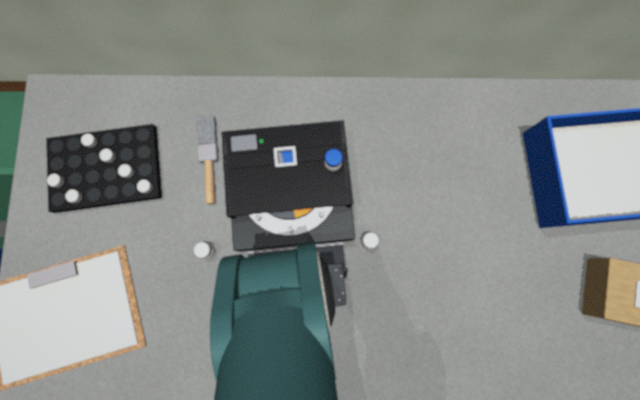

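Before: the tab at (317,212) with the fingertips just behind it. After: the flap is most of the way down, and the wheel front shows orange at (301,211). Now I press it down the rest of the way, then look at the wheel.

```bash
python3 - <<'E'
from h import *
x,z=H(np.radians(84),.012,.0925); robot.move_linear(P(x+.008,0,z),.1); st(84)
print(robot.move_linear(P(-.125-.088,0,.036),.05,threshold=15)); st('pressed'); robot.pause(.4); st()
robot.move_linear(P(-.215,0,.12),.2)
robot.move_ptp(P(-.13,0,.19),R0); robot.pause(.3); st()
np.save('ci2.npy',robot.camera_info('wrist'),allow_pickle=True); grab('wrist','w2.png')
E
```

```text
84 t6.7 tip [-0.2077 -0.      0.0517] F [-0.5  0.5] -0.0
True
pressed t7.0 tip [-2.091e-01  1.000e-04  4.400e-02] F [ 6.5 -1.4] 26.3
 t7.4 tip [-2.091e-01  1.000e-04  4.410e-02] F [5.8 0.1] 25.1
 t8.8 tip [-1.306e-01  1.000e-04  1.895e-01] F [-0.6 -0.5] 0.1
```

View pics/w2.png

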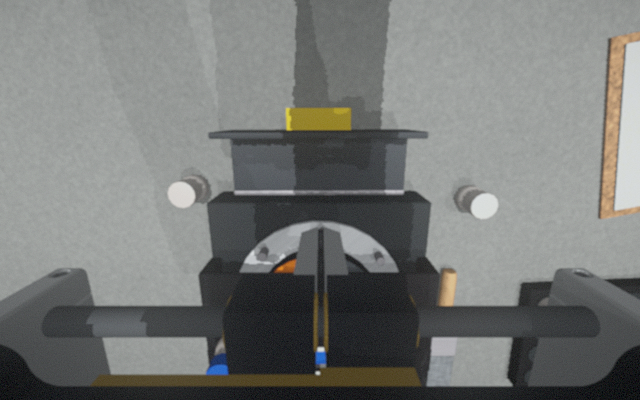

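The flap lies level, with the fingertip stopped at 44 mm as expected. Ring pegs show at (264,253) and (378,256), and orange at (286,267).

```bash
cat >> h.py <<'E'
def polar(n,u,v,z,ci=None):
    d=ray(n,u,v,z,ci)-O; return np.degrees(np.arctan2(d@py,d@px))%360,np.hypot(d@px,d@py)
E
python3 - <<'E'
from h import *
ci=np.load('ci2.npy',allow_pickle=True).item()
for u,v in((264,253),(378,256)): print('peg',polar('wrist',u,v,.083,ci))
im=cv2.imread('pics/t1.png'); hsv=cv2.cvtColor(im,cv2.COLOR_BGR2HSV)
m=cv2.inRange(hsv,(5,120,100),(20,255,255)); m[:195]=0;m[225:]=0;m[:,:250]=0;m[:,345:]=0
v,u=np.nonzero(m); a=np.array([polar('top',x,y,.0885) for x,y in zip(u,v)]); print('orange',len(a),np.percentile(a[:,0],[0,5,50,95,100]),a[:,1].min(),a[:,1].max())
# ring of colours at r=62..68 front, and window
for ang in range(146,216,4):
    p=O+.064*(px*np.cos(np.radians(ang))+py*np.sin(np.radians(ang)))+Z*.0885; q=proj('top',p)[0]; print(ang,im[int(round(q[1])),int(round(q[0]))][::-1],end=' ')
print()
for ang in range(-16,18,4):
    p=O+.054*(px*np.cos(np.radians(ang))+py*np.sin(np.radians(ang)))+Z*.0885; q=proj('top',p)[0]; print(ang,im[int(round(q[1])),int(round(q[0]))][::-1],end=' ')
cv2.imwrite('pics/c3.png',np.hstack([cv2.resize(im[192:244,240:345],None,fx=4,fy=4,interpolation=cv2.INTER_CUBIC),cv2.resize(im[144:170,268:304],None,fx=8,fy=8,interpolation=cv2.INTER_CUBIC)]))
E
```

```text
peg (np.float64(220.49941533243378), np.float64(0.09331404292171633))
peg (np.float64(137.78968401561286), np.float64(0.09114826117346536))
orange 114 [187.99521513 189.22017127 200.1840641  215.57730747 219.35387675] 0.05155665055544221 0.06878074803832038
146 [70 71 76] 150 [ 93  99 103] 154 [101 107 112] 158 [106 112 118] 162 [107 115 118] 166 [107 114 120] 170 [109 112 118] 174 [103 109 114] 178 [108 113 117] 182 [105 110 114] 186 [117 115 115] 190 [211 167  78] 194 [214 169  77] 198 [213 169  77] 202 [213 168  78] 206 [214 164  74] 210 [212 155  68] 214 [193 136  63] 
-16 [170 181 211] -12 [ 67 123 206] -8 [ 65 122 207] -4 [ 63 123 207] 0 [ 65 123 208] 4 [ 66 121 202] 8 [130 140 173] 12 [152 155 161] 16 [148 151 154]
```

Orange's edge is at 188°, so its centre is at about 218° and it needs +142° counter-clockwise. The pegs sit at about 134°, 179° and 224°. First push.

```bash
cat >> h.py <<'E'
def W(ang,z,r=.09):
    a=np.radians(ang); b=a-np.pi; Rz=cv2.Rodrigues(np.array([0,0,b]))[0]
    return P(r*np.cos(a),r*np.sin(a),z),Rz@R0
def push(a0,a1,step=8,zt=.073,up=.13,v=.1):
    p,R=W(a0,up); robot.move_ptp(p,R)
    if robot.move_linear(W(a0,zt)[0],.1,threshold=6): st('HIT down'); return False
    n=max(1,int(np.ceil(abs(a1-a0)/step)))
    for a in np.linspace(a0,a1,n+1)[1:]:
        p,R=W(a,zt); hit=robot.move_linear(p,v,frame=R,threshold=18)
        s=st('%.0f'%a)
        if hit: print('HIT'); return False
    robot.move_linear(W(a1,up)[0],.15); return True
def look(f):
    robot.move_ptp(P(-.25,0,.16),R0); robot.pause(.1); im=grab('top',f)
    for ang in list(range(142,222,3)):
        p=O+.064*(px*np.cos(np.radians(ang))+py*np.sin(np.radians(ang)))+Z*.0885; q=proj('top',p)[0].round().astype(int); print(ang,*im[q[1],q[0]],end='; ')
    print()
    for ang in range(-16,18,4):
        p=O+.054*(px*np.cos(np.radians(ang))+py*np.sin(np.radians(ang)))+Z*.0885; q=proj('top',p)[0].round().astype(int); print(ang,*im[q[1],q[0]],end='; ')
    cv2.imwrite('pics/crop_'+f,cv2.cvtColor(cv2.resize(im[140:250,225:355],None,fx=5,fy=5,interpolation=cv2.INTER_CUBIC),cv2.COLOR_RGB2BGR))
E
python3 - <<'E'
from h import *
print(push(156,210)); look('t2.png')
E
```

```text
164 t10.3 tip [-0.086   0.025   0.0738] F [0.2 0.1] 0.7
171 t10.6 tip [-0.0887  0.0137  0.0733] F [0.7 0.4] -0.5
179 t10.9 tip [-0.0898  0.0017  0.0731] F [-0.3 -0.8] -0.3
187 t11.2 tip [-0.0892 -0.0104  0.073 ] F [-0.8 -0.2] 0.4
195 t11.4 tip [-0.0871 -0.0223  0.073 ] F [-0.1  0.3] 0.1
202 t11.7 tip [-0.0833 -0.0338  0.073 ] F [-0.2  0.3] -0.2
210 t12.0 tip [-0.0781 -0.0446  0.0729] F [0.7 0.1] -0.1
True
142 50 69 53; 145 56 117 72; 148 65 152 91; 151 69 157 93; 154 77 169 103; 157 80 173 109; 160 76 172 104; 163 81 175 110; 166 75 168 103; 169 90 131 105; 172 109 115 119; 175 108 112 119; 178 106 111 118; 181 108 113 118; 184 105 112 118; 187 109 115 119; 190 109 113 118; 193 106 111 117; 196 107 113 117; 199 106 111 116; 202 107 114 118; 205 107 111 118; 208 100 106 113; 211 94 102 105; 214 80 85 88; 217 68 69 71; 220 55 55 57; 
-16 214 215 217; -12 176 185 206; -8 69 121 204; -4 60 121 206; 0 62 120 206; 4 54 120 205; 8 62 123 207; 12 61 118 204; 16 123 135 178;
```

View pics/crop_t2.png

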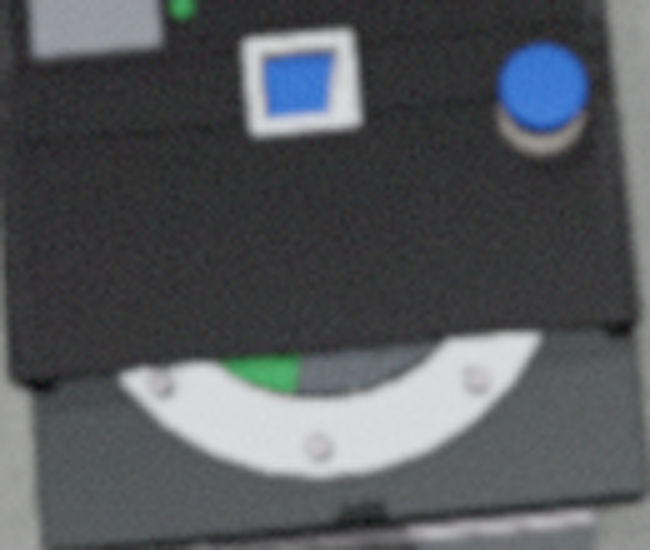

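Green/dark-grey boundary is now at 169.5°, so the drum turned +41.5°, and a peg sits at crop (318,445). Remaining turn is 100.5°: two full 45° pushes plus 10.5°.

```bash
python3 - <<'E'
from h import *
if push(153.5,210) and push(153.5,210) and push(153.5,175.5,step=6): look('t3.png')
E
```

```text
161 t15.2 tip [-0.0844  0.0297  0.0738] F [-0.3 -0.4] -0.4
168 t15.4 tip [-0.0876  0.0194  0.0733] F [0.7 0.1] -0.1
175 t15.7 tip [-0.0894  0.0086  0.0731] F [0.1 1. ] 0.7
182 t16.0 tip [-0.0898 -0.0025  0.073 ] F [-0.1  0.3] -0.4
189 t16.3 tip [-0.0888 -0.0135  0.073 ] F [0.6 0.7] -0.3
196 t16.6 tip [-0.0865 -0.0243  0.073 ] F [1.1 0.7] 0.7
203 t16.8 tip [-0.0829 -0.0348  0.073 ] F [-0.5  0. ] 0.6
210 t17.1 tip [-0.0781 -0.0447  0.0729] F [0.1 0.2] 0.1
161 t19.6 tip [-0.0844  0.0297  0.0738] F [ 0.1 -0.1] 0.3
168 t19.9 tip [-0.0876  0.0195  0.0733] F [-0.3  1. ] 0.6
175 t20.2 tip [-0.0894  0.0086  0.0731] F [-0.6  0.7] 0.3
182 t20.5 tip [-0.0898 -0.0025  0.073 ] F [ 0.5 -0.8] -1.1
189 t20.7 tip [-0.0889 -0.0135  0.073 ] F [ 0.7 -0.1] 0.4
196 t21.0 tip [-0.0865 -0.0243  0.073 ] F [-0.7  0.4] -0.4
203 t21.3 tip [-0.0829 -0.0348  0.073 ] F [ 0.7 -0.2] 0.1
210 t21.6 tip [-0.078  -0.0447  0.0729] F [-0.4  0.7] 0.6
159 t24.1 tip [-0.0836  0.032   0.0737] F [-0.5 -0.6] 0.5
164 t24.3 tip [-0.0864  0.0241  0.0734] F [-0.  -0.4] -0.1
170 t24.6 tip [-0.0884  0.0159  0.0732] F [-0.5  0.3] 0.1
176 t24.8 tip [-0.0895  0.0072  0.0731] F [ 0.3 -0.5] 0.0
142 46 57 86; 145 50 77 143; 148 111 119 148; 151 133 138 147; 154 157 161 166; 157 158 160 165; 160 160 164 170; 163 163 163 170; 166 160 164 169; 169 162 165 170; 172 161 165 172; 175 159 163 170; 178 163 165 173; 181 162 165 171; 184 161 165 172; 187 165 166 173; 190 161 163 171; 193 160 163 169; 196 163 164 170; 199 160 163 168; 202 162 164 170; 205 161 165 170; 208 149 158 159; 211 107 152 122; 214 58 138 83; 217 51 101 63; 220 50 67 57; 
-16 213 190 173; -12 213 162 75; -8 214 161 69; -4 213 161 68; 0 214 161 69; 4 215 162 70; 8 212 161 67; 12 214 159 66; 16 190 153 128;
```

View pics/crop_t3.png

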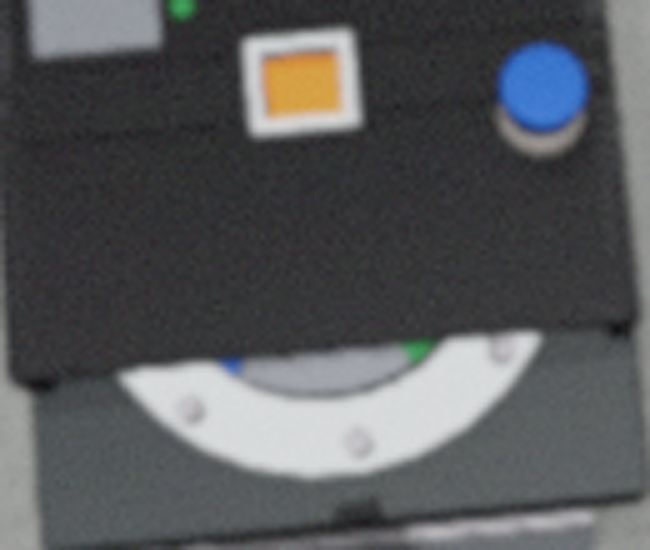

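Orange fills the window. The light-grey sector's edges are at about 148° and 210.5°, so it is centred within about 1°. Next I push the flap shut.

```bash
python3 - <<'E'
from h import *
robot.move_linear(P(-.25,0,.082),.15); st()
for deg in range(90,-1,-10):
    ph=np.radians(deg); x,z=H(ph,.050,.072-.002 if deg else .073)
    hit=robot.move_linear(P(x-.008,0,z),.1,threshold=30); st(deg)
    if hit: print('HIT'); break
else:
    print(robot.move_linear(P(-.083,0,.095),.03,threshold=25)); robot.pause(.3); st('pressed')
robot.move_linear(robot.get_state()['ee_pos']+[0,0,.06],.15)
if not hit:
    robot.move_ptp(P(-.25,0,.2),R0); look('t4.png')
    print(); grab('scene','s4.png')
E
python3 -c "
import cv2,numpy as np
a=cv2.imread('pics/crop_t4.png');b=cv2.resize(cv2.imread('pics/s4.png')[120:290,250:460],None,fx=2.5,fy=2.5)
a=cv2.resize(a,(260,220)); b[:1]=b[:1]; c=np.zeros((425,785,3),np.uint8); c[:220,:260]=a; c[:425,260:785]=b; cv2.imwrite('pics/c5.png',c)"
```

```text
t26.9 tip [-2.496e-01  1.000e-04  8.240e-02] F [0.4 0.6] -0.6
90 t27.3 tip [-0.2065 -0.      0.0804] F [6.1 0.4] 2.5
HIT[ WARN:0@0.018] global loadsave.cpp:275 findDecoder imread_('pics/crop_t4.png'): can't open/read file: check file path/integrity
[ WARN:0@0.018] global loadsave.cpp:275 findDecoder imread_('pics/s4.png'): can't open/read file: check file path/integrity
Traceback (most recent call last):
TypeError: 'NoneType' object is not subscriptable
```

The stop was an impact spike: the fingers are about 9.5 mm in half-thickness. I'll retry more slowly.

```bash
cat > close.py <<'E'
from h import *
robot.move_linear(P(-.225,0,.14),.15); robot.move_linear(P(-.225,0,.081),.15); hit=False
for deg in range(90,-1,-10):
    ph=np.radians(deg); x,z=H(ph,.050,.0715 if deg else .073)
    hit=robot.move_linear(P(x-.0095,0,z),.04 if deg==90 else .07,threshold=40); st(deg)
    if hit: print('HIT'); break
else:
    print(robot.move_linear(P(-.0845,0,.095),.03,threshold=25)); robot.pause(.3); st('pressed')
if not hit:
    robot.move_linear(robot.get_state()['ee_pos']+[0,0,.06],.15)
    robot.move_ptp(P(-.25,0,.2),R0); look('t4.png'); b=grab('scene','s4.png'); st()
    a=cv2.resize(cv2.imread('pics/crop_t4.png'),(260,220)); b=cv2.resize(b[120:290,250:460,::-1],None,fx=2.5,fy=2.5)
    c=np.zeros((425,785,3),np.uint8); c[:220,:260]=a; c[:,260:]=b; cv2.imwrite('pics/c5.png',c)
E
python3 close.py
```

```text
90 t29.3 tip [-0.2065 -0.      0.0799] F [ 6.9 -0.2] 3.4
80 t29.7 tip [-0.1958 -0.      0.0918] F [-0.1 -0.1] 1.0
70 t30.1 tip [-0.1841  0.      0.1015] F [1.  0.2] 0.4
60 t30.4 tip [-0.1711  0.      0.109 ] F [1.6 0.6] 0.6
50 t30.8 tip [-0.1569  0.      0.1142] F [-0.3 -0.6] 1.4
40 t31.2 tip [-0.1421  0.      0.1168] F [-0.2 -0.1] 0.6
30 t31.5 tip [-0.1268 -0.      0.1169] F [-0.  -0.3] 0.4
20 t31.9 tip [-0.1118 -0.      0.1141] F [-0.2 -0.4] 0.5
10 t32.3 tip [-0.0974 -0.      0.1088] F [0.2 0.1] 0.6
0 t32.6 tip [-0.0843 -0.      0.1026] F [-0.  -0.1] -0.9
True
pressed t33.1 tip [-0.0843 -0.      0.1022] F [ 7.2 -0.2] 16.4
142 48 53 81; 145 64 78 116; 148 85 93 104; 151 84 86 92; 154 96 100 103; 157 94 99 103; 160 97 102 107; 163 97 101 104; 166 100 101 107; 169 96 101 105; 172 96 98 104; 175 94 98 102; 178 100 104 107; 181 94 98 101; 184 95 99 103; 187 98 102 104; 190 96 101 104; 193 97 98 103; 196 97 100 104; 199 97 102 104; 202 95 99 102; 205 97 100 105; 208 98 101 105; 211 82 93 93; 214 59 79 71; 217 49 75 59; 220 51 61 54; 
-16 214 192 175; -12 214 162 77; -8 213 159 66; -4 213 161 65; 0 212 159 64; 4 214 161 70; 8 213 160 68; 12 214 159 68; 16 192 154 130;  t34.9 tip [-2.493e-01  1.000e-04  1.610e-01] F [-0.7 -0.2] 0.6
```

View pics/c5.png

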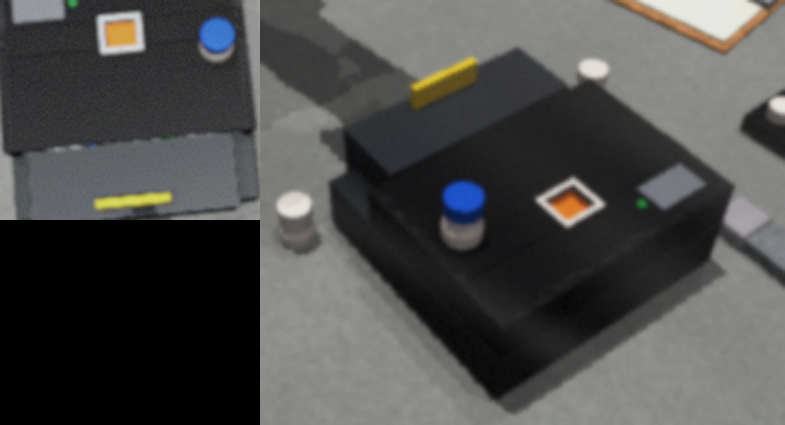

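Orange fills the window, the flap lies level with the yellow tab upright, and the cups are in place. One quick tab-pixel comparison with the start picture, then hand in.

```bash
python3 - <<'E'
from h import *
ok=True
for n,f,roi in(('top','t4.png',(260,225,325,255)),('scene','s4.png',(300,138,345,168))):
    c=[]
    for g in(n+'0.png',f):
        x0,y0,x1,y1=roi; m=cv2.inRange(cv2.cvtColor(cv2.imread('pics/'+g),cv2.COLOR_BGR2HSV)[y0:y1,x0:x1],(20,130,90),(35,255,255)); v,u=np.nonzero(m); c.append((u.mean()+x0,v.mean()+y0))
    d=np.subtract(*c); print(n,c,d); ok&=np.abs(d).max()<.8
print(ok)
if ok: print(robot.sign_off())
E
```

```text
top [(np.float64(290.9944751381216), np.float64(239.92265193370167)), (np.float64(291.30687830687833), np.float64(239.984126984127))] [-0.31240317 -0.06147505]
scene [(np.float64(323.2695652173913), np.float64(152.0086956521739)), (np.float64(323.1168831168831), np.float64(152.06060606060606))] [ 0.1526821  -0.05191041]
True
the job is handed in; nothing more can be done
None
```

I folded the flap down, turned the orange sector into the window (centred to about 1°), pushed the flap shut again and handed the job in at about 35 s. The cups looked in place in the last picture; I never aimed at the brush, but did not measure any of them against the start.

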